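# Lock the sliding platen of a T-shirt press with its ball-lock pin

## Task

The platen of the T-shirt press is loose on its arm. Pull the red-handled ball-lock pin out of the blue parking boss, slide the platen until the hole in its carriage lines up with the index hole at the orange clip (the clip shows it only roughly), and push the pin down through both until it clicks home and its shoulder sits flat on the carriage. Work by feel and do not force or slam anything, let go of the pin, and leave the bottles, tape and tools where they are.

Things in the scene. Friction and masses are not known exactly. Their poses are not given: they have to be found in the camera images.
- pin: Ball-lock pin, 120 g, upright, parked in the press's blue boss at the start. Steel shank 12 mm across, 38 mm long below a dark round shoulder (26 mm across, 5 mm thick). Above it a dark hub 18 mm across, then a red T-bar 56 mm long, 14 mm thick, 16 mm tall. Origin: on the axis at the underside of the shoulder; z up along the axis, y along the T-bar. Shoulder flat on the top face = fully home.
- pin_bar (a point): Centre of the pin's red T-bar, 28 mm above the pin's origin: the place to grip, across its 14 mm thickness. Fingers reaching 20 mm below this point stay clear of the press.
- pin_nose (a point): Lower end of the pin, 38 mm below its origin: flat, 10 mm across, with a 2.5 mm chamfer. Two sprung brass balls stick 2 mm out of the shank on opposite sides, 21 mm below the shoulder. Pulling them out of a hole takes about 10 to 16 N over the first 2 to 3 mm, then the pin comes freely; pushing in takes about the same when they meet a hole's mouth (shoulder 18 to 20 mm above home); home, they spring out below.
- press: Small T-shirt press, bolted down: blue base plate and column, and a level steel arm (hollow, open-topped channel 50 mm wide) along the press's y axis from the column at y = +400 mm to its free end at y = -150 mm. An 8 mm thick index strip closes its top (upper face 120 mm above the table), with three holes 13.5 mm across, 60 mm apart, on the centre line. Origin: on the table, near below the middle hole.
- parking_hole (a point): Centre of the mouth of the parking hole in the top face of the blue boss on the arm (50 x 50 mm, top 130 mm above the table, at y = +200 mm in the press's frame), where the pin sits at the start.
- platen (a joint): Position of the sliding platen in m along the press's y axis: 0 over the press's origin, positive towards the column, from -0.085 to 0.085. It stays where it is left; sliding it takes 2 to 4 N. The platen (130 x 270 mm board, top 149 mm above the table) reaches out over the arm's free end, from 100 to 370 mm on the -y side of the carriage hole.
- carriage_hole (a point): Centre of the mouth of the one hole (13.5 mm across, not chamfered) in the top face of the platen's aluminium carriage, a saddle 66 mm wide and 90 mm long on the arm, with a red line on each flank at the hole. Its top is 10 mm thick, lies directly on the index strip, and its upper face is 130 mm above the table.
- clip_orange: Orange size clip round the arm, 20 mm wide; its upright tab stands 51 mm from the arm's centre line on the press's +x side. It marks one of the two outer index holes, but only roughly: the index strip is set in slots, so the hole lies up to 12 mm to either side of the clip along the arm (not across). Origin: on the arm's centre line at the strip's upper face, 120 mm above the table; axes as the press's.
- clip_white: White size clip of the same shape, at the other outer index hole (the wrong one).
- dye_black: Black squeeze bottle, 44 mm across, 115 mm tall, standing beside the arm near the carriage on the press's +x side. Origin under its centre. Leave alone.
- dye_teal: Teal squeeze bottle, 44 mm across, 115 mm tall, on the table between robot and platen. Leave alone.
- dye_yellow: Yellow squeeze bottle, 44 mm across, 115 mm tall, standing on the press's base plate on its -x side. Leave alone.
- tape_roll: Roll of masking tape, 92 mm across, 25 mm tall, lying on the press's base plate. Leave alone.
- squeegee: Squeegee, 210 mm long, 22 mm tall, wooden handle and rubber blade, lying beyond the press. Leave alone.
- ink_knife: Ink knife (spatula), 240 mm long, lying on the table between robot and press. Leave alone.
Not all that is in view belongs to the job. Leave any green look-alike of the pin alone.

How it is judged:
By the outcome, as a careful person would: the job done as asked, in the order asked, and still so for the second after the job is handed in, with the robot touching nothing.
It also fails if it takes over 54 s, if anything falls off the work surface, if the arm or the gripper's body presses on something with over 40 N, if the wrist force passes 120 N, or if a joint passes its speed limit or range.

## Robot

A 6-joint arm with a two-finger parallel gripper is mounted at the origin on the work surface. World frame = base frame: x ahead of the robot, y to its left, z up, the work surface at z = 0. Lengths are in m, angles in rad, forces in N, time in s.
With the tool pointing down it reaches from about 0.25 to 0.8 m from the base axis. Payload 8.5 kg.
Tool frame: the origin (TCP) lies where the fingers leave the gripper's body, on its centre line; the fingertips stand 73 mm ahead of it and the grasp point (between the pads) lies 54 mm ahead of it; z points along the fingers, y is the line along which they close (so a half turn about z gives the same grasp; the last joint's range is limited). The gripper opens to 85 mm and grips with 20 to 120 N. Pads are 22 mm wide; open, the fingers measure 114 mm over their backs; the gripper's body (76 mm by 85 mm) begins 54 mm behind the grasp point. The pads swing forward as they close: fully open they stand 13 mm farther back than shut.
Start: joints at [1.332, 0.238, -0.013, 1.319, 0, 1.571], TCP at [0.124, 0.51, 0.304] pointing down, gripper open.
Joint ranges: [-2.66, 2.66], [-1.03, 1.9], [-1.14, 1.46], [-1.82, 2.27], [-1.45, 1.34], [-3.14, 3.14]. Speed limits (rad/s): [2.22, 2.22, 2.79, 3.14, 3.14, 3.14].

## Interface

Orientations are given as a unit quaternion [w, x, y, z].
In Python, from rig import status, capture, calibration, workorder gives the robot as it stands.
- The arm moves only by the shell command python3 -m handwheel 'ROWS' [FORCE]. ROWS is JSON, a list of rows, each a list of 3 entries, a list of its own where there are three numbers: the shift along the tool's x, y, z in mm, then the turn, a rotation vector about the tool's x, y, z in units of 5 degrees (1.0 is 5 degrees), then the finger opening in mm, from 0 to 85.4. A call has 1 to 5 rows; each row shifts and turns the commanded pose from where the row before left it, along the tool's axes as they then stand; what a row does not reach is not made up. A row lasts 1/12 s, in which the tool goes at most 41.7 mm and 7.16 degrees, less where a joint would pass 70% of its speed; a pose out of reach is approached as far as the arm can. A call with a gripper value outside its range is refused whole. The fingers move at their own pace and stop on an object; FORCE is the grip in N (left out, the last holds). Time passes only in rows, so rows that do not move let the fingers close. It gives the time, the measured TCP pose, the force, the opening and the grip force at its end, in the units of the state.
- status.get_state(): the state, without advancing time (a new reading comes with each control period).
- capture(name): name is "scene" or "top" or "wrist"; returns the picture (480x640x3 uint8, red, green, blue); there is no depth.
- calibration(name): a dict with "fov_y" (degrees; the focal length in pixels is half the picture's height over the tangent of half this angle, whatever the lens; pixels are square), "cx", "cy" (the principal point, pixels), "R" (3x3) and "t" (3): a world point X has camera coordinates R X + t; the wrist camera has in their place "mount" (4x4, takes a point from camera to tool coordinates, whose origin is the TCP and whose axes are the flange's). Camera axes: x right, y down, z forward; pixel columns grow to the right and rows downward; lengths in m; the calibration is good to about 2 mm. The wrist camera is an equidistant fisheye: a pixel r from the principal point sees the ray r / f radians off the axis. A picture is of the moment at which its call begins: read the wrist's pose just before it. calibration takes no time and is no camera call.
- workorder.hand_in(): hands the job in; it is judged then, once.
The state is a dict: "time_s": time; "joint_pos": joint angles; "qvel": joint speeds; "joint_efforts": joint torques, N m; "tcp_pos": TCP position; "ee_rot": TCP orientation; "force": force on the tool from outside, world axes, zero at the start; "torque": the same for the moment, N m; "width": finger opening in m; "gripper_force": force on a finger pad.
Only numpy, scipy, OpenCV 4.12 (cv2) and the standard library are available. Lean on these libraries where they do the work, as an engineer would, in place of code of your own. Each camera call takes 0.05 s, during which the arm holds its last target. There are 200 camera calls.

## Working session

There is one attempt and no reset: what is moved stays moved. The work goes in short steps, Python scripts to look and compute and a shell command to move; the robot and the scene stay as the last step left them, time stands still between calls to the robot, and variables do not carry over. Pictures are saved under pics/ and viewed, at most 10 in all, crops included, and the job is handed in when it is done.

```bash
ls; mkdir -p pics
python3 - <<'E'
from rig import status,capture,calibration
import cv2,numpy as np
np.set_printoptions(precision=4,suppress=True)
s=status.get_state();print(s)
for n in("scene","top","wrist"):
    im=capture(n);cv2.imwrite(f"pics/{n}0.png",im[:,:,::-1]);c=calibration(n);print(n,{k:np.round(v,4).tolist() for k,v in c.items()})
E
```

```text
pics
{'time_s': 0.0, 'joint_pos': array([ 1.332 ,  0.2388, -0.0142,  1.3192, -0.    ,  1.5708]), 'qvel': array([ 0.0006,  0.0006, -0.0008, -0.    , -0.0012,  0.0007]), 'joint_efforts': array([  0.0003, -53.8783,  34.6438,   0.0183,  -0.0001,   0.    ]), 'tcp_pos': array([0.1241, 0.5098, 0.3033]), 'ee_rot': array([-0.0001,  0.1191,  0.9929, -0.0007]), 'force': array([-0.1549, -0.5323,  0.7743]), 'torque': array([ 0.033 , -0.0442, -0.0356]), 'gripper_force': 0.0, 'width': 0.08536808569822266}
scene {'fov_y': 48.3562, 'cx': 321.4968, 'cy': 249.1958, 'R': [[0.8067, 0.5908, -0.0134], [0.3176, -0.4526, -0.8332], [-0.4983, 0.6679, -0.5528]], 't': [-0.4627, -0.0667, 1.3536]}
top {'fov_y': 45.1168, 'cx': 312.7485, 'cy': 237.1327, 'R': [[-0.0198, -0.9998, 0.0015], [-0.9848, 0.0192, -0.1728], [0.1727, -0.0049, -0.985]], 't': [0.0024, 0.5642, 1.2127]}
wrist {'fov_y': 65.7065, 'cx': 320.8628, 'cy': 243.8376, 'mount': [[0.0007, -0.9523, -0.305, 0.0779], [1.0, 0.0005, 0.0009, -0.0004], [-0.0007, -0.305, 0.9523, -0.071], [0.0, 0.0, 0.0, 1.0]]}
```

View pics/scene0.png

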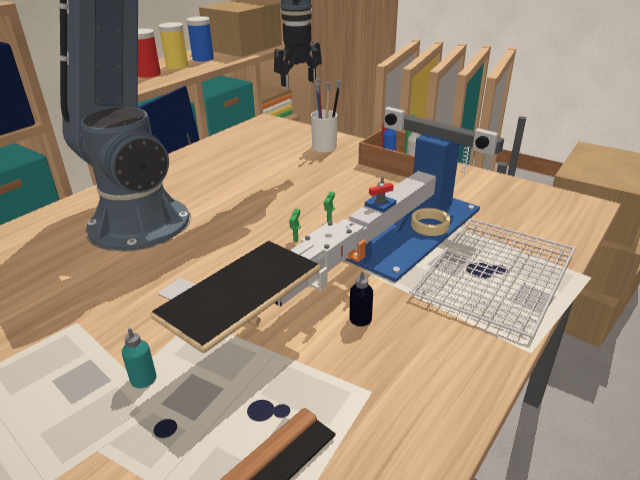

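View pics/top0.png

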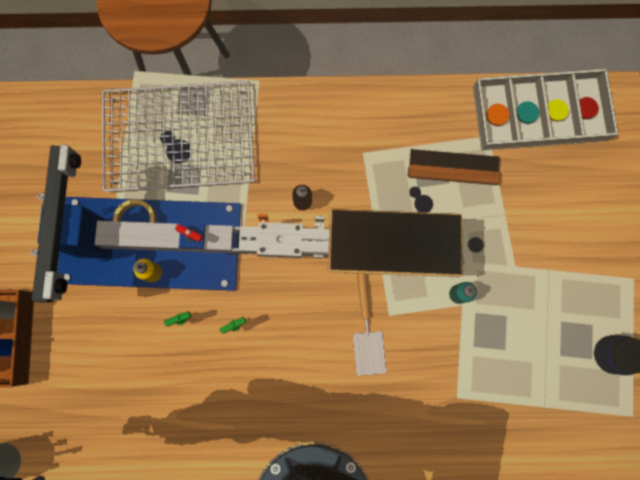

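The scene picture shows the red T-bar at about (381,190) on the blue boss, the orange clip at (355,252) and the platen in front of the arm. In the top view the pin is at (189,232), the carriage hole near (280,239), the orange clip at (263,217) and the white clip at (320,220). The two green look-alikes at (178,319) and (232,325) stay where they are.

```bash
cat > h.py <<'E'
import numpy as np,cv2
from scipy.spatial.transform import Rotation as Ro
from rig import status,capture,calibration
np.set_printoptions(precision=4,suppress=True)
def ray(n,uv,s=None):
    c=calibration(n);f=240/np.tan(np.radians(c["fov_y"])/2)
    d=np.array([(uv[0]-c["cx"])/f,(uv[1]-c["cy"])/f,1.])
    if n!="wrist":
        R,t=np.array(c["R"]),np.array(c["t"]);return -R.T@t,R.T@d
    r=np.hypot(*d[:2]);d=np.array([*(d[:2]/max(r,1e-9)*np.sin(r)),np.cos(r)])
    M=np.array(c["mount"]);q=s["ee_rot"];T=Ro.from_quat([*q[1:],q[0]]).as_matrix()
    return s["tcp_pos"]+T@M[:3,3],T@M[:3,:3]@d
def onz(n,uv,z,s=None):
    o,d=ray(n,uv,s);return o+d*(z-o[2])/d[2]
def tri(r1,r2):
    (a,d),(b,e)=r1,r2;k=np.linalg.lstsq(np.c_[d,-e],b-a,rcond=None)[0]
    p,q=a+k[0]*d,b+k[1]*e;return (p+q)/2,np.linalg.norm(p-q)
def blobs(im,lo,hi,box,amin=8):
    h=cv2.cvtColor(im,cv2.COLOR_RGB2HSV);m=cv2.inRange(h,np.array(lo),np.array(hi))
    k=np.zeros_like(m);x0,y0,x1,y1=box;k[y0:y1,x0:x1]=m[y0:y1,x0:x1]
    n,l,st,ce=cv2.connectedComponentsWithStats(k)
    return [(ce[i],st[i],cv2.minAreaRect(np.argwhere(l==i)[:,::-1].astype(np.float32))) for i in range(1,n) if st[i,4]>=amin],k
E
python3 - <<'E'
from h import *
L=lambda n:cv2.imread(f"pics/{n}0.png")[:,:,::-1].copy()
S,T=L("scene"),L("top")
for nm,im,box in(("top",T,(150,180,340,270)),("scene",S,(270,170,420,300))):
    for col,lo,hi in(("red",(0,150,90),(6,255,255)),("red2",(174,150,90),(180,255,255)),("orange",(7,170,120),(16,255,255))):
        for c,st,r in blobs(im,lo,hi,box)[0]: print(nm,col,c,st,[np.round(x,1) for x in r])
b,m=blobs(T,(0,0,0),(180,120,60),(325,200,470,285),2000)
for c,st,r in b:
    p=cv2.boxPoints(r);P=np.array([onz("top",q,.149) for q in p]);print("platen",P,c,onz("top",r[0],.149),[np.linalg.norm(P[i]-P[i-1]) for i in range(4)])
a=cv2.resize(T[190:280,160:340],None,fx=4,fy=4,interpolation=2);b=cv2.resize(S[165:305,265:425],None,fx=4,fy=4)[:560]
cv2.imwrite("pics/ct.png",a[:,:,::-1]);cv2.imwrite("pics/cs.png",b[:,:,::-1])
E
```

```text
top red [188.4792 232.8542] [176 225  26  15 144] [array([188.3, 232.4]), array([26.8,  7.6]), np.float64(26.6)]
top red2 [183.5   226.875] [180 225   8   4   8] [array([183.3, 226.9]), array([7.6, 0.8]), np.float64(23.2)]
top orange [261.1163 215.8605] [257 213  10   9  43] [array([262.1, 216.2]), array([8. , 8.7]), np.float64(74.1)]
top orange [266.5 220. ] [265 219   4   3   8] [array([266.5, 220. ]), array([2.1, 2.1]), np.float64(45.0)]
scene red [380.4607 189.0393] [369 183  24  13 178] [array([380.5, 189.1]), array([ 8.1, 24.3]), np.float64(74.1)]
scene orange [358.1529 251.8662] [348 241  17  20 157] [array([358.8, 251.8]), array([12. , 22.6]), np.float64(45.0)]
platen [[ 0.4835 -0.0433  0.149 ]
 [ 0.5999 -0.0505  0.149 ]
 [ 0.585  -0.3109  0.149 ]
 [ 0.4689 -0.2992  0.149 ]] [396.3815 241.7611] [ 0.5338 -0.176   0.149 ] [np.float64(0.2563547313227405), np.float64(0.11671105549891064), np.float64(0.2608438570759298), np.float64(0.11669161173294107)]
```

View pics/ct.png

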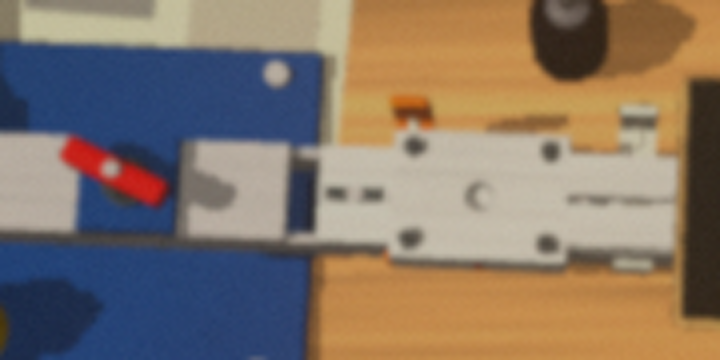

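View pics/cs.png

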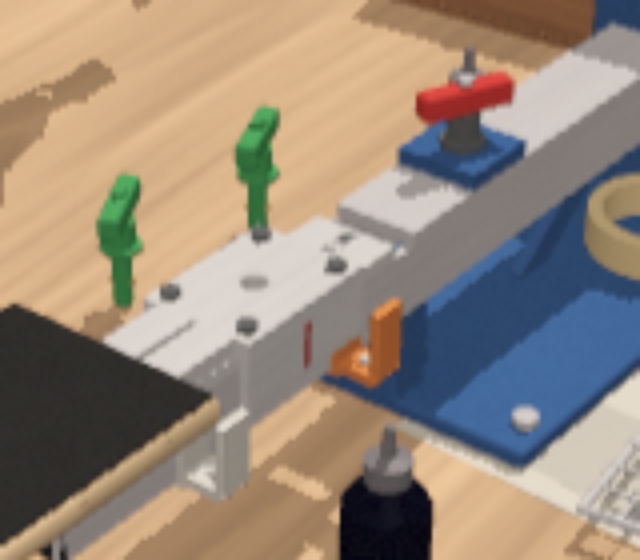

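The top crop shows the T-bar turned about 27° in the image and the carriage hole at crop (479,196), which is full (279.7,239). The scene crop shows the same hole at crop (255,283), full (328.7,235.7), with the orange tab just column-side of the carriage's red line.

Run:
```python
from h import *
p,e=tri(ray("top",(188.3,232.4)),ray("scene",(380.5,189.1)));print("pinbar tri",p,e,"onz",onz("top",(188.3,232.4),.165),onz("scene",(380.5,189.1),.159))
h,e=tri(ray("top",(279.7,239)),ray("scene",(328.7,235.7)));print("hole",h,e,onz("top",(279.7,239),.13),onz("scene",(328.7,235.7),.13))
a=np.radians(26.6);u=np.array([np.cos(a),np.sin(a)])*12
A=onz("top",np.array([188.3,232.4])-u,.165);B=onz("top",np.array([188.3,232.4])+u,.165)
d=A-B;print("bar dir",d,"angle from +y toward -x deg",np.degrees(np.arctan2(-d[0],d[1])))
p0=onz("top",(188.3,232.4),.165);h0=onz("top",(279.7,239),.13);ax=p0-h0;print("axis",ax[:2]/np.linalg.norm(ax[:2]),np.linalg.norm(ax[:2]))
c,e=tri(ray("top",(261.1,215.0)),ray("scene",(362,247)));print("clip tab",c,e,onz("top",(261.1,215),.125))
# scan bars edges for axis: boss/arm left edge
s=status.get_state();q=s["ee_rot"];print("tool axes\n",Ro.from_quat([*q[1:],q[0]]).as_matrix())
```

```text
pinbar tri [0.5589 0.2394 0.158 ] 0.001598449189378316 onz [0.5582 0.2384 0.165 ] [0.5595 0.2368 0.159 ]
hole [0.5484 0.0599 0.128 ] 0.0016060856003877882 [0.5474 0.0593 0.13  ] [0.5507 0.058  0.13  ]
bar dir [0.0225 0.0429 0.    ] angle from +y toward -x deg -27.678570712320777
axis [0.0599 0.9982] 0.1794919226702164
clip tab [0.6037 0.0989 0.1018] 0.0016855135998715865 [0.5993 0.0974 0.125 ]
tool axes
 [[-0.9716  0.2366 -0.0003]
 [ 0.2366  0.9716 -0.0011]
 [-0.     -0.0011 -1.    ]]
```

Run:
```python
from h import *
print("cup base",onz("scene",(324,149),0),"crate near corner",onz("scene",(361,163),0), "beam end",onz("top",(43,299),.35),onz("top",(43,299),.25))
c=calibration("scene")
b=onz("scene",(324,149),0)
# brush tip height if above the cup base
for z in(.1,.15,.2,.25):
    X=np.array(c["R"])@np.array([b[0],b[1]+.03,z])+np.array(c["t"]);f=240/np.tan(np.radians(c["fov_y"])/2);print(z,X[:2]/X[2]*f+[c["cx"],c["cy"]])
```

```text
cup base [0.1102 0.6464 0.    ] crate near corner [0.2672 0.6231 0.    ] beam end [0.418  0.4328 0.35  ] [0.4256 0.479  0.25  ]
0.1 [329.2184 116.3593]
0.15 [329.1316 100.8019]
0.2 [329.0418  84.7201]
0.25 [328.9489  68.087 ]
```

```bash
python3 -m handwheel '[[[-28.7,-29,0],[0,0,0],85],[[-28.7,-29,0],[0,0,0],85],[[-28.7,-29,0],[0,0,0],85],[[-28.7,-29,0],[0,0,0],85],[[-28.7,-29,0],[0,0,0],85]]'
python3 -m handwheel '[[[-28.7,-29,0],[0,0,0],85],[[-39.3,1.7,0],[0,0,0],85],[[-39.3,1.7,0],[0,0,0],85],[[-39.3,1.7,0],[0,0,0],85],[[-39.3,1.7,0],[0,0,0],85]]'
python3 -m handwheel '[[[-39.3,1.7,0],[0,0,0],85],[[-39.3,1.7,0],[0,0,0],85],[[-39.3,1.7,0],[0,0,0],85],[[0,0,0],[0,0,-1.4],85],[[0,0,0],[0,0,-1.4],85]]'
python3 -m handwheel '[[[0,0,0],[0,0,-1.4],85],[[0,0,0],[0,0,-1.4],85],[[0,0,0],[0,0,-1.4],85],[[0,0,0],[0,0,-1.4],85],[[0,0,0],[0,0,-1.4],85]]'
python3 -m handwheel '[[[0,0,0],[0,0,-1.4],85],[[0,0,0],[0,0,-1.4],85],[[0,0,0],[0,0,-1.4],85],[[0,0,0],[0,0,-1.2],85],[[0,0,0],[0,0,0],85]]'
```

```text
time_s: 0.57
tcp_pos: [0.2296, 0.3335, 0.3037]
ee_rot: [-0.0, 0.119, 0.993, -0.0]
force: [1.6, -0.0, 0.3]
width: 0.0847
gripper_force: 0.0
time_s: 0.98
tcp_pos: [0.4064, 0.2685, 0.3041]
ee_rot: [0.0, 0.119, 0.993, 0.0]
force: [-0.7, 1.3, 0.8]
width: 0.085
gripper_force: 0.0
time_s: 1.4
tcp_pos: [0.5224, 0.2458, 0.3024]
ee_rot: [-0.001, -0.004, 1.0, -0.0]
force: [-0.2, 0.1, -0.1]
width: 0.085
gripper_force: 0.0
time_s: 1.82
tcp_pos: [0.5204, 0.2467, 0.3035]
ee_rot: [-0.0, -0.306, 0.952, -0.0]
force: [0.4, -0.4, 0.3]
width: 0.0852
gripper_force: 0.0
time_s: 2.23
tcp_pos: [0.5203, 0.2467, 0.3036]
ee_rot: [-0.0, -0.519, 0.855, -0.0]
force: [-0.3, -0.3, 0.2]
width: 0.085
gripper_force: 0.0
```

```bash
python3 -m handwheel '[[[-5.5,-19.2,0],[0,0,0],85],[[-5.5,-19.2,0],[0,0,0],85],[[0,0,0],[0,0,0],85],[[0,0,0],[0,0,0],85]]'
python3 - <<'E'
from h import *
s=status.get_state();im=capture("wrist");cv2.imwrite("pics/w1.png",im[:,:,::-1]);np.save("w1.npy",s)
print(s["tcp_pos"],s["ee_rot"])
for lo,hi in(((0,150,70),(6,255,255)),((174,150,70),(180,255,255)),((7,170,100),(16,255,255))):
    for c,st,r in blobs(im,lo,hi,(0,0,640,480),60)[0]: print(lo,c,st,[np.round(x,1) for x in r],onz("wrist",r[0],.166,s))
E
```

```text
time_s: 2.57
tcp_pos: [0.56, 0.2384, 0.3032]
ee_rot: [-0.001, -0.516, 0.857, 0.0]
force: [-0.6, 0.0, -0.4]
width: 0.0848
gripper_force: 0.0
[0.56   0.2384 0.3032] [-0.0005 -0.5157  0.8567  0.0001]
(0, 150, 70) [323.7604 256.7385] [ 312  214   24   89 1736] [array([323.5, 258. ]), array([88., 23.]), np.float64(90.0)] [0.5574 0.2366 0.166 ]
(0, 150, 70) [621.2005 421.3713] [596 388  44  65 773] [array([620.9, 419.7]), array([74. , 17.4]), np.float64(61.6)] [0.3585 0.5611 0.166 ]
```

View pics/w1.png

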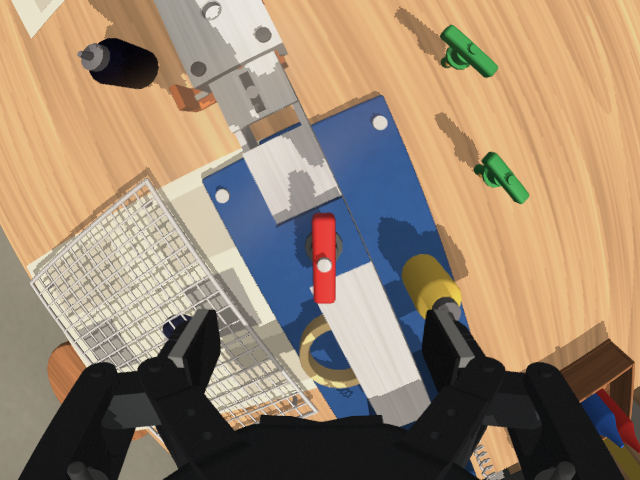

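The wrist view shows the red bar upright at (323,258), aligned with the fingers. The yellow bottle's top is at (445,305), and its height is below the fingertips' final height. Now I descend and grip.

```bash
python3 -m handwheel '[[[1,1.2,15],[0,0,0],50],[[0,0,20],[0,0,0],50],[[0,0,20],[0,0,0],50],[[0,0,20],[0,0,0],50],[[0,0,15],[0,0,0],50]]' 40
python3 -m handwheel '[[[0,0,0],[0,0,0],50],[[0,0,0],[0,0,0],30],[[0,0,0],[0,0,0],22]]'
python3 -m handwheel '[[[0,0,0],[0,0,0],16],[[0,0,0],[0,0,0],13],[[0,0,0],[0,0,0],10]]' 40
```

```text
time_s: 3.03
tcp_pos: [0.5567, 0.2383, 0.2125]
ee_rot: [-0.001, -0.517, 0.856, 0.0]
force: [-0.5, -0.4, 0.0]
width: 0.0499
gripper_force: 0.0
time_s: 3.28
tcp_pos: [0.558, 0.2386, 0.215]
ee_rot: [0.001, -0.517, 0.856, -0.0]
force: [-0.2, 0.4, 0.2]
width: 0.0269
gripper_force: 0.0
time_s: 3.53
tcp_pos: [0.5584, 0.2386, 0.2155]
ee_rot: [0.001, -0.517, 0.856, -0.0]
force: [-1.3, 0.1, 6.6]
width: 0.0156
gripper_force: 39.0
```

```bash
python3 -m handwheel '[[[0,0,0],[0,0,0],10],[[0,0,0],[0,0,0],10],[[0,0,0],[0,0,0],10]]' 60
```

```text
time_s: 3.78
tcp_pos: [0.5584, 0.2386, 0.2156]
ee_rot: [0.001, -0.517, 0.856, -0.0]
force: [-2.4, 1.1, 7.1]
width: 0.0141
gripper_force: 58.5
```

```bash
python3 -m handwheel '[[[0,0,-1],[0,0,0],10],[[0,0,-1],[0,0,0],10],[[0,0,-1],[0,0,0],10]]'
python3 -m handwheel '[[[0,0,-1],[0,0,0],10],[[0,0,-1],[0,0,0],10],[[0,0,-1],[0,0,0],10]]'
```

```text
time_s: 4.03
tcp_pos: [0.558, 0.2383, 0.217]
ee_rot: [-0.0, -0.517, 0.856, -0.0]
force: [-0.8, 0.4, -2.2]
width: 0.0149
gripper_force: 58.6
time_s: 4.28
tcp_pos: [0.5578, 0.2382, 0.2193]
ee_rot: [-0.001, -0.517, 0.856, 0.0]
force: [0.8, 0.0, -3.2]
width: 0.0143
gripper_force: 59.0
```

```bash
python3 -m handwheel '[[[0,0,-2],[0,0,0],10],[[0,0,-2],[0,0,0],10],[[0,0,-2],[0,0,0],10]]'
python3 -m handwheel '[[[0,0,-4],[0,0,0],10],[[0,0,-4],[0,0,0],10],[[0,0,-4],[0,0,0],10],[[0,0,-4],[0,0,0],10]]'
python3 -m handwheel '[[[0,0,-6],[0,0,0],10],[[0,0,-6],[0,0,0],10],[[0,0,-6],[0,0,0],10],[[0,0,-6],[0,0,0],10]]'
python3 -m handwheel '[[[0,0,0],[0,0,0],10],[[0,0,0],[0,0,0],10]]'
python3 - <<'E'
from h import *
s=status.get_state();print(s["tcp_pos"],s["force"])
for n in("scene","top"):
    im=capture(n);cv2.imwrite(f"pics/{n}2.png",im[:,:,::-1])
    if n=="scene": cv2.imwrite("pics/c2.png",cv2.resize(im[130:290,290:450],None,fx=3.5,fy=3.5)[:,:,::-1])
E
```

```text
time_s: 4.53
tcp_pos: [0.5581, 0.2384, 0.2263]
ee_rot: [0.0, -0.517, 0.856, 0.0]
force: [-1.0, -0.5, -7.5]
width: 0.0144
gripper_force: 58.9
time_s: 4.87
tcp_pos: [0.5582, 0.2384, 0.2429]
ee_rot: [0.0, -0.517, 0.856, -0.0]
force: [-0.5, 0.7, -0.5]
width: 0.014
gripper_force: 59.4
time_s: 5.2
tcp_pos: [0.5581, 0.2384, 0.2669]
ee_rot: [0.0, -0.517, 0.856, -0.0]
force: [-0.6, 0.0, -1.1]
width: 0.0143
gripper_force: 59.4
time_s: 5.37
tcp_pos: [0.5582, 0.2384, 0.2664]
ee_rot: [0.0, -0.517, 0.856, -0.0]
force: [-0.1, 0.8, -1.5]
width: 0.0144
gripper_force: 59.4
[0.5582 0.2384 0.2664] [-0.0523  0.825  -1.4918]
```

View pics/c2.png

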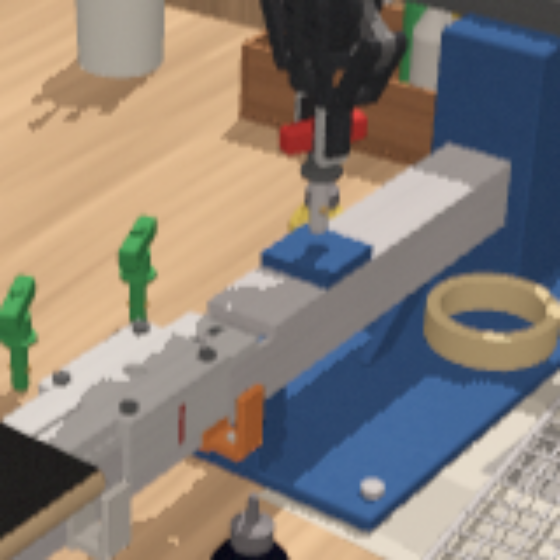

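The crop shows the pin out of the boss, hanging upright in the fingers, with the boss hole free. Next I move towards the carriage and look at its hole with the wrist camera.

```bash
python3 -m handwheel '[[[20,-15,-4],[0,0,0],10],[[20,-15,-4],[0,0,0],10],[[20,-15,-4],[0,0,0],10],[[21,-15,-4],[0,0,0],10],[[21,-15,0],[0,0,0],10]]'
python3 -m handwheel '[[[0,0,0],[0,0,0],10],[[0,0,0],[0,0,0],10]]'
python3 - <<'E'
from h import *
s=status.get_state();im=capture("wrist");cv2.imwrite("pics/w3.png",im[:,:,::-1]);np.save("w3.npy",s)
print(s["tcp_pos"],s["ee_rot"],s["joint_pos"])
E
```

```text
time_s: 5.88
tcp_pos: [0.5772, 0.1122, 0.2822]
ee_rot: [0.0, -0.518, 0.856, -0.0]
force: [0.6, 0.2, -1.2]
width: 0.0142
gripper_force: 59.4
time_s: 6.05
tcp_pos: [0.5771, 0.112, 0.2816]
ee_rot: [-0.0, -0.516, 0.856, 0.0]
force: [0.0, 0.7, -1.5]
width: 0.0145
gripper_force: 59.4
[0.5771 0.112  0.2816] [-0.0003 -0.5164  0.8564  0.0001] [ 0.1917  0.3545  0.0954  1.3124  0.     -0.8936]
```

View pics/w3.png

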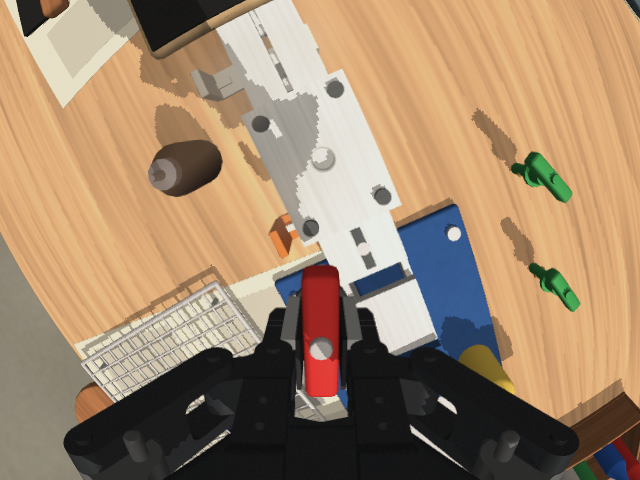

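The wrist view shows the carriage hole near (323,158), four screw heads round it, the orange clip at (284,233), and the pin square in the fingers with its button at (320,348).

Run:
```python
from h import *
im=cv2.imread("pics/w3.png")[:,:,::-1].copy();s=np.load("w3.npy",allow_pickle=True).item()
g=cv2.cvtColor(im,cv2.COLOR_RGB2GRAY);c=g[135:185,298:348];c4=cv2.resize(c,None,fx=4,fy=4,interpolation=cv2.INTER_CUBIC)
H=cv2.HoughCircles(c4,cv2.HOUGH_GRADIENT,1,60,param1=80,param2=12,minRadius=30,maxRadius=65)
print("hough",[] if H is None else [(298+(a-1.5)/4,135+(b-1.5)/4,r/4) for a,b,r in H[0][:3]])
print("r expected px",372*.00675/ .2)
for uv in((323,158),):print("hole",onz("wrist",uv,.13,s))
print("slot screw",onz("wrist",(363,248),.12,s),"clip",onz("wrist",(287,222),.125,s))
q=s["ee_rot"];T=Ro.from_quat([*q[1:],q[0]]).as_matrix()
b,m=blobs(im,(0,150,50),(6,255,255),(270,240,380,420),300)
for ce,st,r in b: print("bar",st)
def tool(uv,z): 
    o,d=ray("wrist",uv,s);o=T.T@(o-s["tcp_pos"]);d=T.T@d;return o+d*(z-o[2])/d[2]
for z in(.045,.0495,.0575):print(z,"low end",tool((322,396),z)*1e3,"top end",tool((321.5,265.5),z+.008)*1e3)
for z in(.035,.04,.045):print("button",z,tool((320.5,348),z)*1e3)
cv2.imwrite("pics/c3.png",cv2.resize(im[120:280,240:440],None,fx=4,fy=3.7,interpolation=2)[:,:,::-1])
```

```text
hough [(np.float32(322.75), np.float32(158.25), np.float32(11.975))]
r expected px 12.555
hole [0.5477 0.0588 0.13  ]
slot screw [0.552  0.1241 0.12  ] clip [0.5868 0.0843 0.125 ]
bar [ 301  266   39  131 4162]
0.045 low end [-23.3245   0.2034  45.    ] top end [30.5228 -0.0602 53.    ]
0.0495 low end [-27.2752   0.2271  49.5   ] top end [28.7808 -0.0476 57.5   ]
0.0575 low end [-34.2986   0.2693  57.5   ] top end [25.6839 -0.0251 65.5   ]
button 0.035 [ 7.3418 -0.4075 35.    ]
button 0.04 [ 3.9844 -0.4075 40.    ]
button 0.045 [ 0.6269 -0.4074 45.    ]
```

View pics/c3.png

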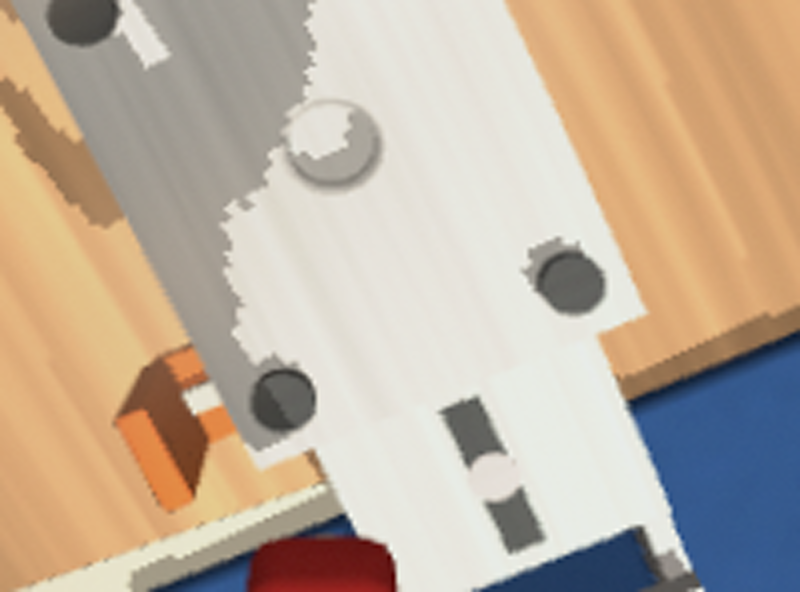

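The crop shows the carriage hole at full-picture (323,158.5) with the strip visible in it, so there is no index hole under it yet. Bar ends at −27.3 and +28.8 mm put the pin axis within 1 mm of the TCP. I move over the hole.

```bash
python3 -m handwheel '[[[20,0.4,0],[0,0,0],10],[[20,0.4,0],[0,0,0],10],[[18.6,0.3,0],[0,0,0],10],[[0,0,8],[0,0,0],10],[[0,0,8],[0,0,0],10]]'
python3 -m handwheel '[[[0,0,3],[0,0,0],10],[[0,0,2],[0,0,0],10],[[0,0,2],[0,0,0],10],[[0,0,1],[0,0,0],10]]'
python3 -m handwheel '[[[0,0,1],[0,0,0],10],[[0,0,1],[0,0,0],10],[[0,0,0],[0,0,0],10]]'
```

```text
time_s: 6.52
tcp_pos: [0.5488, 0.0623, 0.2658]
ee_rot: [0.0, -0.517, 0.856, -0.0]
force: [-0.2, 0.5, -1.2]
width: 0.0142
gripper_force: 59.4
time_s: 6.85
tcp_pos: [0.549, 0.0624, 0.2575]
ee_rot: [-0.0, -0.518, 0.855, 0.0]
force: [-0.0, -0.3, -1.6]
width: 0.0144
gripper_force: 59.4
time_s: 7.1
tcp_pos: [0.5489, 0.0619, 0.2558]
ee_rot: [-0.0, -0.517, 0.856, -0.0]
force: [-0.2, 0.3, -1.1]
width: 0.0143
gripper_force: 59.4
```

```bash
python3 -m handwheel '[[[1.3,-0.5,0],[0,0,0],10],[[0,0,1],[0,0,0],10],[[0,0,0],[0,0,0],10]]'
python3 -m handwheel '[[[0,0,1],[0,0,0],10],[[0,0,1],[0,0,0],10],[[0,0,0],[0,0,0],10]]'
python3 -m handwheel '[[[0,0,1],[0,0,0],10],[[0,0,0],[0,0,0],10]]'
```

```text
time_s: 7.35
tcp_pos: [0.5487, 0.0603, 0.2549]
ee_rot: [-0.0, -0.517, 0.856, -0.0]
force: [0.2, -0.2, -1.5]
width: 0.0143
gripper_force: 59.4
time_s: 7.6
tcp_pos: [0.5486, 0.0603, 0.2527]
ee_rot: [-0.0, -0.517, 0.856, -0.0]
force: [0.1, -0.5, -2.1]
width: 0.0143
gripper_force: 59.5
time_s: 7.77
tcp_pos: [0.5486, 0.0604, 0.2517]
ee_rot: [-0.0, -0.517, 0.856, 0.0]
force: [0.2, -1.1, -1.5]
width: 0.0142
gripper_force: 59.5
```

Free at −1.5 N, with the nose at or below the mouth. I keep going in small steps.

```bash
for i in 1 2 ; do python3 -m handwheel '[[[0,0,1],[0,0,0],10],[[0,0,1],[0,0,0],10],[[0,0,0],[0,0,0],10]]' | grep -E "tcp|force: \["; done
```

```text
tcp_pos: [0.5486, 0.0603, 0.2497]
force: [-1.2, 0.2, -0.6]
tcp_pos: [0.5486, 0.0604, 0.2476]
force: [1.0, -0.8, -2.0]
```

```bash
for i in 1 2 3; do python3 -m handwheel '[[[0,0,1],[0,0,0],10],[[0,0,0.5],[0,0,0],10],[[0,0,0],[0,0,0],10]]' | grep -E "tcp|force: \["; done
```

```text
tcp_pos: [0.5486, 0.0604, 0.2463]
force: [-0.2, 1.0, -0.8]
tcp_pos: [0.5486, 0.0604, 0.2448]
force: [-0.5, -0.5, -1.4]
tcp_pos: [0.5488, 0.0604, 0.2436]
force: [0.5, -0.2, 0.6]
```

Contact at TCP z 0.2436, which agrees with the strip's height. I back off 1 mm and slide the carriage towards the column, letting the hole's wall carry it.

```bash
python3 -m handwheel '[[[0,0,-1],[0,0,0],10],[[-1.8,0.84,0],[0,0,0],10],[[-1.8,0.84,0],[0,0,0],10],[[-1.8,0.84,0],[0,0,0],10]]'| grep -E "tcp|force: \["
python3 -m handwheel '[[[-1.8,0.84,0],[0,0,0],10],[[-1.8,0.84,0],[0,0,0],10],[[-1.8,0.84,0],[0,0,0],10]]'| grep -E "tcp|force: \["
```

```text
tcp_pos: [0.5491, 0.0664, 0.2444]
force: [0.2, -2.3, -1.5]
tcp_pos: [0.5493, 0.0725, 0.2444]
force: [0.8, -1.7, -0.7]
```

```bash
python3 -m handwheel '[[[-1.8,0.84,0],[0,0,0],10],[[-1.8,0.84,0],[0,0,0],10],[[-1.8,0.84,0],[0,0,0],10],[[0,0,0],[0,0,0],10]]'| grep -E "tcp|rot|force: \["
python3 - <<'E'
from h import *
im=capture("top");cv2.imwrite("pics/top4.png",im[:,:,::-1])
b,m=blobs(im,(0,0,0),(180,120,60),(300,200,470,285),2000)
for c,st,r in b: print(c,st,onz("top",c,.149))
E
```

```text
tcp_pos: [0.5495, 0.0787, 0.2444]
ee_rot: [-0.0, -0.518, 0.856, 0.0]
force: [1.0, -1.4, -1.2]
[389.5913 242.2249] [ 323  211  129   62 6969] [ 0.5333 -0.162   0.149 ]
```

```bash
python3 -m handwheel '[[[-1.8,0.84,0],[0,0,0],10],[[-1.8,0.84,0],[0,0,0],10],[[-1.8,0.84,0],[0,0,0],10],[[0,0,0.8],[0,0,0],10],[[0,0,0.5],[0,0,0],10]]'| grep -E "tcp|force: \["
python3 -m handwheel '[[[-0.9,0.42,0],[0,0,0],10],[[-0.9,0.42,0],[0,0,0],10]]'| grep -E "tcp|force: \["
```

```text
tcp_pos: [0.5499, 0.0845, 0.2435]
force: [-0.6, -1.4, 6.7]
tcp_pos: [0.5502, 0.0861, 0.2436]
force: [0.8, -3.3, 2.8]
```

```bash
for i in 1 2 3; do python3 -m handwheel '[[[-0.9,0.42,0],[0,0,0],10],[[-0.9,0.42,0],[0,0,0],10],[[-0.9,0.42,0],[0,0,0],10]]'| grep -E "tcp|force: \["; done
```

```text
tcp_pos: [0.5504, 0.0891, 0.2435]
force: [2.7, -4.1, 5.2]
tcp_pos: [0.5504, 0.0921, 0.2434]
force: [1.5, -3.1, 4.7]
tcp_pos: [0.5505, 0.0952, 0.2432]
force: [1.1, -2.9, 4.4]
```

```bash
for i in 1 2 3; do python3 -m handwheel '[[[-1,0.2,0],[0,0,0],10],[[-0.9,0.42,0],[0,0,0],10],[[0,0,0],[0,0,0],10]]'| grep -E "tcp|force: \["; done
```

```text
tcp_pos: [0.5506, 0.0973, 0.2431]
force: [1.6, -2.7, 4.3]
tcp_pos: [0.5508, 0.0992, 0.2428]
force: [2.1, -2.1, 1.7]
tcp_pos: [0.5509, 0.1013, 0.2425]
force: [0.5, -1.7, -1.0]
```

The downward reaction has gone and z has dropped about 1 mm, so the nose is at the index hole. I probe down gently.

```bash
for i in 1 2; do python3 -m handwheel '[[[0,0,0.7],[0,0,0],10],[[0,0,0],[0,0,0],10]]'| grep -E "tcp|force: \["; done
```

```text
tcp_pos: [0.551, 0.1011, 0.242]
force: [-0.6, -2.2, -0.9]
tcp_pos: [0.5511, 0.101, 0.2414]
force: [-0.4, -1.1, -1.5]
```

```bash
for i in 1 2; do python3 -m handwheel '[[[-0.5,0.2,0.7],[0,0,0],10],[[0,0,0.7],[0,0,0],10],[[0,0,0],[0,0,0],10]]'| grep -E "tcp|force: \["; done
```

```text
tcp_pos: [0.5514, 0.1015, 0.2402]
force: [0.5, -1.6, -1.4]
tcp_pos: [0.5515, 0.102, 0.2388]
force: [-0.4, -1.6, -1.0]
```

```bash
for i in 1 2 3; do python3 -m handwheel '[[[0,0,0.8],[0,0,0],10],[[0,0,0.7],[0,0,0],10],[[0,0,0],[0,0,0],10]]'| grep -E "tcp|force: \["; done
```

```text
tcp_pos: [0.5516, 0.1021, 0.2377]
force: [-0.2, -2.3, 2.4]
tcp_pos: [0.5514, 0.102, 0.2358]
force: [0.2, -3.0, 1.1]
tcp_pos: [0.5514, 0.102, 0.2341]
force: [0.7, -3.1, -1.8]
```

```bash
for i in 1 2 3; do python3 -m handwheel '[[[0,0,0.8],[0,0,0],10],[[0,0,0.7],[0,0,0],10],[[0,0,0],[0,0,0],10]]'| grep -E "tcp|force: \[|width"; done
```

```text
tcp_pos: [0.5513, 0.102, 0.2326]
force: [0.5, -3.5, -2.7]
width: 0.014
tcp_pos: [0.5514, 0.102, 0.2312]
force: [0.5, -4.3, -1.3]
width: 0.0141
tcp_pos: [0.5514, 0.102, 0.2297]
force: [0.0, -4.5, -0.9]
width: 0.0144
```

Run:
```python
from h import *
im=capture("scene");cv2.imwrite("pics/s5.png",im[:,:,::-1])
cv2.imwrite("pics/c5.png",cv2.resize(im[150:290,270:430],None,fx=5,fy=4.2,interpolation=2)[:588,:,::-1])
print(status.get_state()["torque"])
```

```text
[-1.033  -0.2406 -0.0154]
```

View pics/c5.png

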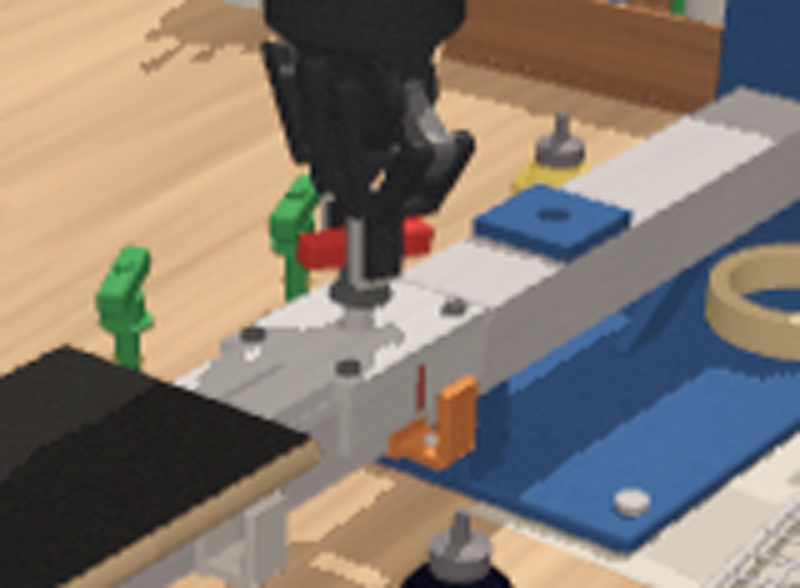

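The crop shows the pin upright in the carriage hole, with its shoulder about 14 mm up and the red line beside the orange clip. I relieve the small side load and continue down.

```bash
python3 -m handwheel '[[[0.5,-0.2,0.5],[0,0,0],10],[[0,0,0.5],[0,0,0],10],[[0,0,0],[0,0,0],10]]'| grep -E "tcp|force: \[|width"; for i in 1 2; do python3 -m handwheel '[[[0,0,0.8],[0,0,0],10],[[0,0,0.7],[0,0,0],10],[[0,0,0],[0,0,0],10]]'| grep -E "tcp|force: \[|width"; done
```

```text
tcp_pos: [0.5513, 0.1016, 0.2288]
force: [1.1, -4.4, -2.3]
width: 0.0141
tcp_pos: [0.5513, 0.1016, 0.2273]
force: [0.5, -3.3, -0.7]
width: 0.0141
tcp_pos: [0.5513, 0.1015, 0.2257]
force: [-0.2, -3.3, -0.3]
width: 0.0144
```

```bash
python3 -m handwheel '[[[0.4,-0.2,0.5],[0,0,0],10],[[0,0,0.5],[0,0,0],10],[[0,0,0],[0,0,0],10]]'| grep -E "tcp|force: \[|width"; for i in 1 2 3; do python3 -m handwheel '[[[0,0,0.8],[0,0,0],10],[[0,0,0.7],[0,0,0],10],[[0,0,0],[0,0,0],10]]'| grep -E "tcp|force: \[|width"; done
```

```text
tcp_pos: [0.5513, 0.1011, 0.2247]
force: [0.6, -2.8, -0.1]
width: 0.0142
tcp_pos: [0.5513, 0.1011, 0.2232]
force: [0.4, -3.9, -1.9]
width: 0.0145
tcp_pos: [0.5513, 0.1011, 0.2218]
force: [0.5, -2.6, -1.1]
width: 0.0145
tcp_pos: [0.5513, 0.1011, 0.2202]
force: [0.6, -3.5, -1.0]
width: 0.0147
```

```bash
for i in 1 2 3; do python3 -m handwheel '[[[0,0,0.8],[0,0,0],10],[[0,0,0.7],[0,0,0],10],[[0,0,0],[0,0,0],10]]'| grep -E "tcp|force: \[|width"; done
```

```text
tcp_pos: [0.5512, 0.1009, 0.2184]
force: [0.6, -4.9, -4.2]
width: 0.0143
tcp_pos: [0.5512, 0.101, 0.2172]
force: [0.4, -5.2, -3.5]
width: 0.0144
tcp_pos: [0.5512, 0.1009, 0.2163]
force: [-1.5, -5.0, 3.4]
width: 0.0145
```

```bash
for i in 1 2; do python3 -m handwheel '[[[0,0,0.5],[0,0,0],10],[[0,0,0],[0,0,0],10]]'| grep -E "tcp|force: \[|width"; done
```

```text
tcp_pos: [0.5513, 0.1008, 0.2163]
force: [-2.3, -7.1, 6.6]
width: 0.0147
tcp_pos: [0.5513, 0.1008, 0.2161]
force: [-4.4, -6.8, 9.8]
width: 0.0143
```

```bash
python3 -m handwheel '[[[0.6,-0.1,0],[0,0,0],10],[[0,0,0],[0,0,0],10]]'| grep -E "tcp|force: \[|width";for i in 1 2; do python3 -m handwheel '[[[0,0,0.6],[0,0,0],10],[[0,0,0],[0,0,0],10]]'| grep -E "tcp|force: \[|width"; done
```

```text
tcp_pos: [0.5511, 0.1005, 0.2161]
force: [-3.0, -5.0, 8.7]
width: 0.0145
tcp_pos: [0.5511, 0.1004, 0.216]
force: [-6.1, -6.0, 12.6]
width: 0.0144
tcp_pos: [0.5511, 0.1003, 0.2159]
force: [-7.3, -7.0, 17.7]
width: 0.0145
```

A hard stop at TCP z 0.216, within 0.5 mm of the parked home height. I relax the loads, check how it sits, and open.

```bash
python3 -m handwheel '[[[0.7,0.2,-0.6],[0,0,0],10],[[0,0,-0.6],[0,0,0],10],[[0,0,0],[0,0,0],10]]'| grep -E "tcp|force: \[|width"; python3 -m handwheel '[[[0,0,0],[0,0,0],18],[[0,0,0],[0,0,0],26],[[0,0,0],[0,0,0],40],[[0,0,0],[0,0,0],40],[[0,0,0],[0,0,0],40]]'| grep -E "time|tcp|force: \[|width"
```

```text
tcp_pos: [0.5509, 0.1, 0.216]
force: [-3.1, -4.7, 9.0]
width: 0.0141
time_s: 18.45
tcp_pos: [0.5506, 0.1003, 0.2147]
force: [0.2, -0.5, -0.3]
width: 0.04
```

```bash
python3 -m handwheel '[[[0,0,-10],[0,0,0],40],[[0,0,-20],[0,0,0],50],[[0,0,-30],[0,0,0],50],[[0,0,-30],[0,0,0],50],[[0,0,0],[0,0,0],50]]'| grep -E "time|tcp|force: \[|width"
python3 - <<'E'
from h import *
s=status.get_state();w=capture("wrist");t=capture("top");S=capture("scene")
for n,i in(("w",w),("t",t),("s",S)):cv2.imwrite(f"pics/{n}6.png",i[:,:,::-1])
rt=blobs(t,(0,150,90),(6,255,255),(150,180,340,270))[0];rs=blobs(S,(0,150,90),(6,255,255),(270,150,420,300),40)[0]
print([(r[2],r[1]) for r in rt],[(r[2],r[1]) for r in rs])
print(tri(ray("top",rt[0][2][0]),ray("scene",rs[0][2][0])),"parked gave .5589 .2394 .158")
for c,st,r in blobs(w,(0,150,70),(6,255,255),(200,100,450,400),60)[0]:print("wrist",st,r,onz("wrist",r[0],.166,s))
a=cv2.resize(S[170:280,290:390],(400,440),interpolation=2);b=cv2.resize(w[170:330,250:396],(400,440),interpolation=2)
cv2.imwrite("pics/c6.png",np.hstack([a,b])[:,:,::-1])
E
```

```text
time_s: 18.87
tcp_pos: [0.5523, 0.1004, 0.3112]
force: [1.4, 0.4, 0.0]
width: 0.0501
[] [(((340.45465087890625, 214.8277587890625), (8.856366157531738, 26.7217960357666), 75.25643920898438), array([328, 208,  26,  14, 211], dtype=int32))]Traceback (most recent call last):
  File "<stdin>", line 6, in <module>
IndexError: list index out of range
```

Run:
```python
from h import *
s=status.get_state();L=lambda n:cv2.imread(f"pics/{n}.png")[:,:,::-1].copy();w,S=L("w6"),L("s6")
# shoulder/bar height by scene view: parked ref and now, height at which ray passes known xy
def hgt(uv,xy):
    o,d=ray("scene",uv);k=np.dot(xy-o[:2],d[:2])/np.dot(d[:2],d[:2]);return o+k*d
print("parked",hgt((380.5,189.1),np.array([.5581,.238])),"now",hgt((340.45,214.8),np.array([.5506,.0997])))
for c,st,r in blobs(w,(0,150,70),(6,255,255),(200,100,450,400),60)[0]:print("wrist",st,r,onz("wrist",r[0],.166,s))
a=cv2.resize(S[170:280,290:390],(400,440),interpolation=2);b=cv2.resize(w[170:330,250:396],(400,440),interpolation=2)
cv2.imwrite("pics/c6.png",np.hstack([a,b])[:,:,::-1])
```

```text
parked [0.5586 0.2383 0.1581] now [0.55   0.0993 0.1574]
wrist [ 313  206   23   87 1643] ((324.0, 249.0), (86.0, 22.0), 90.0) [0.5458 0.0941 0.166 ]
```

View pics/c6.png

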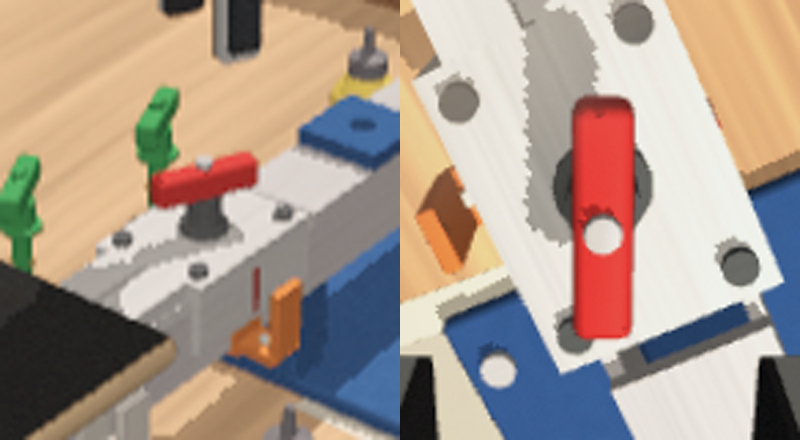

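Bar height is 0.1574 m, against 0.1581 m when parked, and the crop shows the pin upright with its shoulder on the carriage beside the orange clip. To be sure it is locked, I grip it lightly again, press, and give a small tug well below the ball release force.

```bash
python3 -m handwheel '[[[0,0,30],[0,0,0],50],[[0,0,30],[0,0,0],50],[[0,0,20],[0,0,0],50],[[0,0,11],[0,0,0],40],[[0,0,3],[0,0,0],30]]' 25| grep -E "tcp|force: \["
python3 -m handwheel '[[[0,0,0],[0,0,0],22],[[0,0,0],[0,0,0],16],[[0,0,0],[0,0,0],10],[[0,0,0],[0,0,0],10],[[0,0,0],[0,0,0],10]]'| grep -E "tcp|force|width"
python3 -m handwheel '[[[0,0,0.6],[0,0,0],10],[[0,0,0.6],[0,0,0],10],[[0,0,0],[0,0,0],10]]'| grep -E "tcp|force|width"
```

```text
tcp_pos: [0.5489, 0.0997, 0.2075]
force: [0.1, 0.4, 0.2]
tcp_pos: [0.5508, 0.1, 0.2115]
force: [-0.4, -0.4, -1.1]
width: 0.0161
gripper_force: 24.4
tcp_pos: [0.5508, 0.1, 0.2103]
force: [-1.0, -2.2, 3.1]
width: 0.0165
gripper_force: 24.8
```

```bash
python3 -m handwheel '[[[0,0,0.6],[0,0,0],10],[[0,0,0.6],[0,0,0],10],[[0,0,0.3],[0,0,0],10],[[0,0,0],[0,0,0],10]]'| grep -E "tcp|force|width"
python3 -m handwheel '[[[0,0,-0.8],[0,0,0],10],[[0,0,-0.8],[0,0,0],10],[[0,0,-0.6],[0,0,0],10],[[0,0,0],[0,0,0],10]]'| grep -E "tcp|force|width"
```

```text
tcp_pos: [0.5509, 0.0999, 0.2101]
force: [-5.5, -2.8, 16.3]
width: 0.0164
gripper_force: 25.9
tcp_pos: [0.5507, 0.1, 0.2104]
force: [0.3, -1.3, 1.1]
width: 0.0164
gripper_force: 24.6
```

```bash
for i in 1 2; do python3 -m handwheel '[[[0,0,-0.6],[0,0,0],10],[[0,0,0],[0,0,0],10]]'| grep -E "tcp|force:|width"; done
```

```text
tcp_pos: [0.5506, 0.1, 0.2108]
force: [-0.7, -1.5, -1.1]
width: 0.0167
gripper_force: 24.4
tcp_pos: [0.5506, 0.1, 0.2115]
force: [-0.1, -1.7, -1.2]
width: 0.0163
gripper_force: 24.4
```

```bash
for i in 1 2; do python3 -m handwheel '[[[0,0,-0.6],[0,0,0],10],[[0,0,0],[0,0,0],10]]'| grep -E "tcp|force:|width"; done
```

```text
tcp_pos: [0.5506, 0.1, 0.2121]
force: [0.4, -0.7, -3.3]
width: 0.0169
gripper_force: 24.5
tcp_pos: [0.5505, 0.1, 0.2125]
force: [1.0, -0.6, -4.8]
width: 0.0168
gripper_force: 24.6
```

The tug meets the balls (−4.8 N and rising), so the pin is locked. I press it back flat and release.

```bash
python3 -m handwheel '[[[0,0,0.8],[0,0,0],10],[[0,0,0.8],[0,0,0],10],[[0,0,0.8],[0,0,0],10],[[0,0,0.8],[0,0,0],10],[[0,0,0],[0,0,0],10]]'| grep -E "tcp|force:|width"; python3 -m handwheel '[[[0,0,0.8],[0,0,0],10],[[0,0,0.3],[0,0,0],10],[[0,0,0],[0,0,0],10]]'| grep -E "tcp|force:|width"
```

```text
tcp_pos: [0.5508, 0.1, 0.2103]
force: [-1.5, -2.0, 3.5]
width: 0.0162
gripper_force: 25.3
tcp_pos: [0.5508, 0.0999, 0.2101]
force: [-4.2, -2.6, 13.7]
width: 0.0166
gripper_force: 26.2
```

```bash
python3 -m handwheel '[[[0,0,-1],[0,0,0],10],[[0,0,0],[0,0,0],18],[[0,0,0],[0,0,0],28],[[0,0,0],[0,0,0],40],[[0,0,0],[0,0,0],44]]'| grep -E "tcp|force:|width"
python3 -m handwheel '[[[0,0,-10],[0,0,0],44],[[0,0,-20],[0,0,0],50],[[0,0,-35],[0,0,0],50],[[0,0,-35],[0,0,0],50],[[0,0,-20],[0,0,0],50]]'| grep -E "time|tcp|force:|width"
python3 -m handwheel '[[[0,0,0],[0,0,0],50],[[0,0,0],[0,0,0],50],[[0,0,0],[0,0,0],50]]'| grep -E "time|tcp"
python3 - <<'E'
from h import *
s=status.get_state();S=capture("scene")
for c,st,r in blobs(S,(0,150,90),(6,255,255),(270,150,420,300),40)[0]:
    o,d=ray("scene",r[0]);xy=np.array([.5506,.0997]);k=np.dot(xy-o[:2],d[:2])/np.dot(d[:2],d[:2]);print(r,o+k*d)
E
```

```text
tcp_pos: [0.5507, 0.1001, 0.2094]
force: [0.6, 0.3, -0.7]
width: 0.0441
gripper_force: 0.0
time_s: 22.93
tcp_pos: [0.551, 0.1001, 0.3338]
force: [0.5, 0.2, -0.6]
width: 0.0499
gripper_force: 0.0
time_s: 23.18
tcp_pos: [0.5504, 0.1, 0.3292]
((340.4624328613281, 214.84231567382812), (8.894227981567383, 26.636362075805664), 76.60750579833984) [0.55   0.0993 0.1573]
```

Bar height is unchanged at 0.157 m, and the robot is clear with no contact force. I hand in.

```bash
python3 -c "
from rig import workorder
print(workorder.hand_in())"
```

```text
the job is handed in; nothing more can be done
None
```

The pin is out of the parking boss and locked through the carriage into the index hole at the orange clip: it stopped hard at home depth and a light tug met the balls. I never felt the click itself. The job is handed in at about 23 s, with the pin released and the robot clear.

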